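# Open the coin crock and put the coin tube in

## Task

Open the tan stoneware coin crock: lift its lid straight up by the knob and set it level and centred on the cork top of the round shoe-shine rest, easing it gently down until you feel the cork carry it before you let go. Then lower the upright tube of coins into the open crock until it touches the bottom, and only then let go of it. Keep the lid level, leave the crock standing where it is, and do not disturb the other things on the counter.

Things in the scene. Friction and masses are not known exactly. Their poses are not given: they have to be found in the camera images.
- crock: Tan stoneware crock, loose, 1.6 kg, round, 142 mm outside diameter, 85 mm tall, open mouth 126 mm across inside, wall 8 mm, inner floor 8 mm above its underside. Origin: centre of its underside; z up along its axis.
- lid: Loose tan lid on the crock, 0.22 to 0.45 kg, 50 mm tall: disc 140 mm across, 8 mm thick; below it a locating disc 114 mm across, 8 mm deep, inside the crock's mouth; on top a brown neck (22 mm across, 9 mm high), then a brown round knob 34 mm across, 25 mm high. Origin: centre of its underside (locating disc); z up; on the crock it is 77 mm above the crock's origin.
- lid_knob (a point): Point on the lid's axis in the knob where it is gripped, 40 mm above the lid's origin, 24 mm above the disc's upper face, 10 mm below the knob's top.
- rest: Telescoping shoe-shine rest fixed to the counter: dark steel foot 150 mm across, column, level round cork pad 170 mm across on top, centred over the foot, sprung (gives 0.4 mm per N, at most 10 mm). Origin: centre of the foot's underside. The column is clamped at a new height each time: cork face 70 to 110 mm above the origin; the height is not reported and must be felt or seen.
- coin_tube: Clear round tube full of coins with red end caps, loose, standing upright, 30 mm diameter, 85 mm tall, about 160 g. Origin: centre of its underside; z up along its axis.
- coin_tube_mid (a point): Middle of the coin tube, 42.5 mm above its origin.
- boot_jack: Bystander: black plastic boot jack, 270 x 110 mm, 55 mm tall, lying at the back. Origin: centre of its underside.
- shoe_tree_a: Bystander: cedar shoe tree, 300 x 66 mm, 66 mm tall, lying along x. Origin: near its middle, on the counter.
- shoe_tree_b: Bystander: the other cedar shoe tree, the same.
- coin_bowl: Bystander: open tan bowl with loose change, 120 mm across, 42 mm tall. Not the crock. Origin: centre of its underside.
- organizer: Bystander: green plastic button organizer with eight small lids, 110 x 190 mm, 38 mm tall. Origin: centre of its underside.
- shoe_brush: Bystander: wooden shoe brush with dark bristles, 50 x 160 mm, 42 mm tall. Origin: centre of its underside.
- polish_tin: Bystander: flat round polish tin with red lid, 74 mm across, 23 mm tall. Origin: centre of its underside.
Mind the look-alikes: they are no part of the job. Of the things like the coin_tube, leave any that is blue or green; of the rest the smaller one is meant.

How it is judged (in metres and radians):
On the way, in this order (a step that is already met when the one before it is completed fails the run):
1. the lid is lifted clear of the crock, held by its knob (z of lid in the frame of crock above 0.095 m and distance between the grasp point and lid_knob below 0.03 m and contact force between the fingers and lid above 0.5 N), for 0.1 s.
2. the lid, still held by its knob, rests on the cork (contact force between lid and rest above 0.5 N and contact force between the fingers and lid above 0.5 N and distance between the grasp point and lid_knob below 0.03 m and horizontal distance between lid and rest below 0.03 m), for 0.1 s.
3. the coin tube, still held, touches the bottom of the crock (contact force between coin_tube and crock above 0.3 N and contact force between the fingers and coin_tube above 0.5 N and z of coin_tube in the frame of crock below 0.02 m and horizontal distance between coin_tube and crock below 0.06 m), for 0.1 s.
At the end, for the whole second after the job is handed in: Lid at rest on the cork, knob up, level within 0.1 rad, its axis within 30 mm of the rest's; coin tube at rest inside the crock, standing or leaning, its middle under 60 mm above the crock's underside and within 62 mm of its axis; crock upright (0.1 rad), within 30 mm of its start (horizontal distance between lid and rest below 0.03 m and angle between each of lid, crock's own z axis and vertical below 0.1 rad and contact force between lid and rest above 0.5 N and linear speed of each of lid, coin_tube below 0.03 m/s and horizontal distance between coin_tube_mid and crock below 0.062 m and z of coin_tube_mid in the frame of crock between 0.01 and 0.06 m and distance of crock from where it was at the start of the episode below 0.03 m); the robot touches nothing.
It fails at once if the lid is banged or pressed on the rest with more than 25 N (contact force between lid and rest above 25 N).
It fails at once if the lid is tipped more than 0.5 rad (angle between lid's own z axis and vertical above 0.5 rad).
It fails at once if the crock is shifted more than 30 mm or tipped more than 0.2 rad (distance of crock from where it was at the start of the episode above 0.03 m or angle between crock's own z axis and vertical above 0.2 rad).
It fails at once if a bystander is shifted more than 20 mm (distance of any of boot_jack, shoe_tree_a, shoe_tree_b, coin_bowl, organizer, shoe_brush, polish_tin from where it was at the start of the episode above 0.02 m).
It also fails if it takes over 64 s, if anything falls off the work surface, if the arm or the gripper's body presses on something with over 40 N, if the wrist force passes 120 N, or if a joint passes its speed limit or range.

## Robot

A 6-joint arm with a two-finger parallel gripper is mounted at the origin on the work surface. World frame = base frame: x ahead of the robot, y to its left, z up, the work surface at z = 0. Lengths are in m, angles in degrees, forces in N, time in s.
With the tool pointing down it reaches from about 0.325 to 0.925 m from the base axis. Payload 3.1 kg.
Tool frame: the origin (TCP) lies on the centre line of the jaws, within the pads' length; the fingertips stand 11 mm ahead of it and the grasp point (between the pads) lies 8 mm behind it (nose_length is the distance from the TCP to the fingertips, in m); z points along the fingers, y is the line along which they close (so a half turn about z gives the same grasp; the last joint's range is limited). The gripper opens to 85 mm and grips with 20 to 120 N. Pads are 22 mm wide; open, the fingers measure 114 mm over their backs; the gripper's body (76 mm by 85 mm) begins 54 mm behind the grasp point. The pads swing forward as they close: fully open they stand 13 mm farther back than shut.
Start: joints at [65.42, 12.427, 92.441, -0, 75.132, -6.429], TCP at [0.195, 0.594, 0.242] pointing down, gripper open.
Joint ranges: [-157.48, 157.48], [-44.54, 120.13], [17.64, 146.25], [-64.5, 244.5], [7.68, 150.69], [-147.95, 147.95]. Speed limits (degrees/s): [159.86, 159.86, 180, 180, 180, 180].

## Interface

Orientations are given as a 3x3 rotation matrix whose columns are the frame's x, y, z axes.
In Python, from rig import get_obs, capture, hand_in, find_in, cut_out, tip_of, nose_length gives the robot as it stands.
- The arm moves only by the shell command python3 -m jog 'ROWS' [FORCE]. ROWS is JSON, a list that holds one entry, the list of rows, each a list of 7 numbers: the turn, a rotation vector about the world's x, y, z in degrees, then the shift along the world's x, y, z in cm, then the finger opening in cm, from 0 to 8.54. A call has 1 to 20 rows; each row shifts and turns the commanded pose from where the row before left it; what a row does not reach is not made up. A row lasts 1/12 s, in which the tool goes at most 41.7 mm and 7.16 degrees, less where a joint would pass 70% of its speed; a pose out of reach is approached as far as the arm can. A call is refused whole if a number of a shift passes 4.17 or a number of a turn 7.16, either way. A call with a gripper value outside its range is refused whole. The fingers move at their own pace and stop on an object; FORCE is the grip in N (left out, the last holds). Time passes only in rows, so rows that do not move let the fingers close. It gives the time, the measured TCP pose, the force, the opening and the grip force at its end, in the units of the state.
- get_obs(): the state, without advancing time (a new reading comes with each control period).
- capture(name): name is "scene" or "top"; returns a dict with "frame" (400x640x3 uint8, blue, green, red), "depth" (400x640 float32, m along the optical axis (not along the pixel's ray), 0 where there is no reading), "fx", "fy", "cx", "cy" (pixels), "origin" and "attitude" of the camera in the world. Camera axes: x right, y down, z forward; pixel columns grow to the right and rows downward; lengths in m; the calibration is good to about 2 mm. A picture is of the moment at which its call begins.
- hand_in(): hands the job in; it is judged then, once.
Trained networks look in the newest picture that a camera, given by its name, has taken for a name from the list of things; names that differ only in an ending like _2 or _b are one class to them, and where a whole thing is asked for, a point or a joint stands for the part that bears it (a point fixed in the world has none). Each returns a list of dicts, best first, with "score" (0 to 1); they miss things now and then, are a little off and sometimes report something else, mostly with a low value. They report only what shows in the picture. A call takes as long as a camera call. They do not tell look-alikes from the thing itself.
- find_in(camera, label): "rect" ([left, top, right, bottom] in pixels, round what is visible of it).
- cut_out(camera, label): "pixels" (400x640 bool, what is visible of it) and "rect" ([left, top, right, bottom] in pixels, round what is visible of it).
- tip_of(camera, label): "position" ([column, row] in pixels: a listed point, or the origin of a listed thing).
The state is a dict: "clock": time; "joint_pos": joint angles; "qvel": joint speeds; "tau": joint torques, N m; "eef_pos": TCP position; "ee_rot": TCP orientation; "wrist_force": force on the tool from outside, world axes, zero at the start; "wrist_torque": the same for the moment, N m; "finger_gap": finger opening in m; "finger_force": force on a finger pad.
Only numpy, scipy, OpenCV 4.12 (cv2) and the standard library are available. Lean on these libraries where they do the work, as an engineer would, in place of code of your own. Each camera call takes 0.05 s, during which the arm holds its last target. There are 200 camera calls.

## Working session

There is one attempt and no reset: what is moved stays moved. The work goes in short steps, Python scripts to look and compute and a shell command to move; the robot and the scene stay as the last step left them, time stands still between calls to the robot, and variables do not carry over. Pictures are saved under pics/ and viewed, at most 10 in all, crops included, and the job is handed in when it is done.

```bash
mkdir -p pics
cat > h.py <<'E'
import numpy as np, cv2
from rig import *
def cloud(c):
    v,u=np.mgrid[0:400,0:640]; d=c["depth"]
    p=np.stack([(u-c["cx"])/c["fx"]*d,(v-c["cy"])/c["fy"]*d,d],-1)
    return p@np.array(c["attitude"]).T+np.array(c["origin"])
E
python3 - <<'E'
from h import *
o=get_obs();print({k:np.round(v,3).tolist() for k,v in o.items()},nose_length)
ims=[]
for n in("top","scene"):
    c=capture(n);P=cloud(c);im=c["frame"].copy()
    print(n,np.round(c["origin"],3).tolist())
    cv2.imwrite(f"pics/{n}.png",im)
    for l in["crock","lid","lid_knob","rest","coin_tube","coin_bowl","polish_tin"]:
        for r in cut_out(n,l)[:4]:
            m=r["pixels"]&(c["depth"]>0)
            if m.sum()<5: continue
            q=P[m]; zt=np.percentile(q[:,2],95); t=q[q[:,2]>zt-.008]
            print(n,l,round(r["score"],2),[int(x) for x in r["rect"]],"ztop",round(zt,3),"topmid",np.round((t.min(0)+t.max(0))/2,3)[:2],"ext",np.round(np.ptp(q,axis=0),3),"bgr",c["frame"][m].mean(0).astype(int))
E
```

```text
{'clock': 0.0, 'joint_pos': [65.422, 12.475, 92.531, -0.002, 75.131, -6.428], 'qvel': [0.019, -0.048, -0.031, -0.025, -0.073, -0.102], 'tau': [-0.001, -39.685, -30.385, -0.0, 0.01, 0.0], 'eef_pos': [0.194, 0.593, 0.241], 'ee_rot': [[-0.95, 0.311, -0.001], [0.312, 0.95, -0.002], [0.0, -0.002, -1.0]], 'wrist_force': [0.035, 0.505, -0.696], 'wrist_torque': [-0.016, -0.011, 0.038], 'finger_force': 0.0, 'finger_gap': 0.085} 0.011
top [0.472, 0.018, 1.556]
top crock 0.67 [252, 189, 266, 216] ztop 0.093 topmid [0.546 0.209] ext [0.106 0.045 0.103] bgr [56 75 89]
top lid 0.96 [226, 180, 265, 219] ztop 0.124 topmid [0.568 0.259] ext [0.144 0.158 0.141] bgr [105 141 169]
top lid_knob 0.69 [227, 173, 264, 219] ztop 0.124 topmid [0.568 0.259] ext [0.148 0.158 0.141] bgr [105 141 168]
top rest 0.89 [356, 192, 402, 234] ztop 0.088 topmid [ 0.499 -0.221] ext [0.172 0.166 0.098] bgr [ 70 107 141]
top coin_tube 0.65 [294, 232, 309, 245] ztop 0.124 topmid [0.408 0.06 ] ext [0.039 0.039 0.125] bgr [ 68 121  54]
top coin_tube 0.49 [296, 214, 307, 226] ztop 0.121 topmid [0.483 0.057] ext [0.042 0.039 0.1
[... 1072 characters left out ...]
cene coin_tube 0.71 [296, 169, 305, 196] ztop 0.089 topmid [ 0.471 -0.03 ] ext [0.094 0.041 0.093] bgr [ 61  61 108]
scene coin_tube 0.71 [318, 187, 327, 216] ztop 0.089 topmid [0.545 0.022] ext [0.034 0.03  0.092] bgr [104  51  31]
scene coin_tube 0.66 [326, 163, 337, 193] ztop 0.12 topmid [0.482 0.057] ext [0.084 0.039 0.123] bgr [ 54  55 105]
scene coin_bowl 0.69 [387, 227, 429, 267] ztop 0.043 topmid [0.722 0.222] ext [0.118 0.118 0.048] bgr [ 81 115 149]
scene polish_tin 0.88 [275, 161, 298, 185] ztop 0.027 topmid [ 0.393 -0.065] ext [0.075 0.071 0.033] bgr [ 36  38 130]
scene polish_tin 0.6 [105, 213, 179, 262] ztop 0.041 topmid [ 0.568 -0.493] ext [0.153 0.198 0.048] bgr [ 97 166  84]
```

Run:
```python
from h import *
S=capture("scene");T=capture("top")
cv2.imwrite("pics/a1.png",cv2.resize(T["frame"][120:280,190:510],None,fx=2.5,fy=2.5,interpolation=3))
cv2.imwrite("pics/a2.png",cv2.resize(S["frame"][130:280,180:460],None,fx=2.8,fy=2.8,interpolation=3))
for n,c in(("top",T),("scene",S)):
    P=cloud(c).reshape(-1,3)
    for l,x,y,r,z0,z1 in(("disc",.569,.257,.085,.086,.10),("knob",.569,.257,.03,.115,.14),("cork",.499,-.222,.1,.06,.11),("tube",.471,-.029,.025,.075,.1)):
        q=P[(np.hypot(P[:,0]-x,P[:,1]-y)<r)&(P[:,2]>z0)&(P[:,2]<z1)]
        e,R=cv2.minEnclosingCircle(q[:,:2].astype(np.float32))
        print(n,l,len(q),"circ",np.round(e,3),round(R,3),"mean",q.mean(0).round(3),"med z",np.median(q[:,2]).round(4))
```

```text
top disc 1065 circ [0.57  0.259] 0.071 mean [0.569 0.259 0.093] med z 0.0932
top knob 73 circ [0.569 0.259] 0.017 mean [0.569 0.259 0.126] med z 0.1265
top cork 1699 circ [ 0.499 -0.222] 0.085 mean [ 0.499 -0.222  0.083] med z 0.083
top tube 57 circ [ 0.47  -0.029] 0.015 mean [ 0.471 -0.029  0.087] med z 0.0877
scene disc 1446 circ [0.57  0.257] 0.071 mean [0.575 0.255 0.094] med z 0.0937
scene knob 117 circ [0.569 0.257] 0.019 mean [0.571 0.256 0.126] med z 0.127
scene cork 2398 circ [ 0.498 -0.225] 0.088 mean [ 0.505 -0.224  0.083] med z 0.0834
scene tube 93 circ [ 0.469 -0.03 ] 0.017 mean [ 0.472 -0.03   0.084] med z 0.085
```

View pics/a1.png

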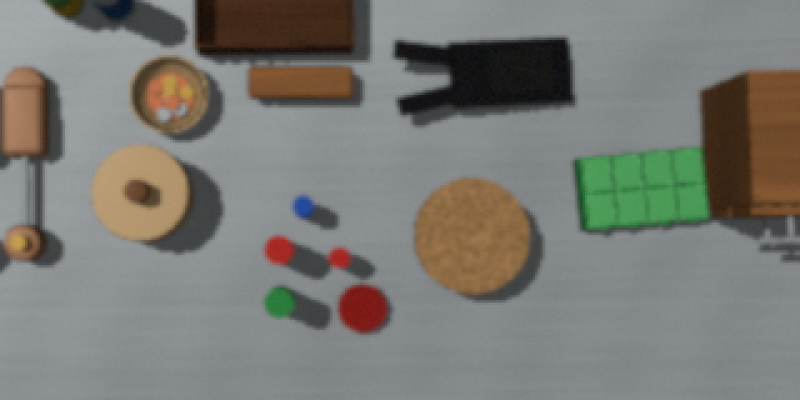

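View pics/a2.png

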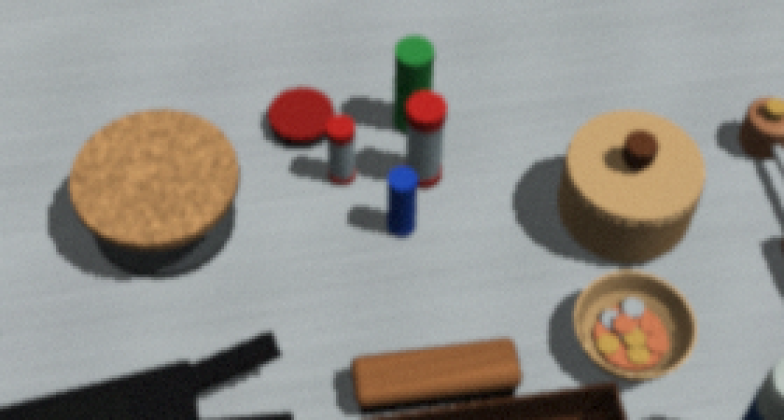

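Candidates in the top picture: small red (326,223), big red (301,220), blue (311,202) and green (302,240). The small red-capped tube at world (0.471,-0.029) is the one meant: it is neither blue nor green, and at 0.087 m measured it is shorter than the other red one (0.12 m). The enlarged scene crop confirms this at (341,150). The crock is at (0.569,0.258) and the cork at (0.4985,-0.2235), z≈0.083.

```bash
python3 -m jog '[[[0,0,0,2.68,-2.39,-0.5,8.5],[0,0,0,2.68,-2.39,-0.5,8.5],[0,0,0,2.68,-2.39,-0.5,8.5],[0,0,0,2.68,-2.39,-0.5,8.5],[0,0,0,2.68,-2.39,-0.5,8.5],[0,0,0,2.68,-2.39,-0.5,8.5],[0,0,0,2.68,-2.39,-0.5,8.5],[0,0,0,2.68,-2.39,-0.5,8.5],[0,0,0,2.68,-2.39,-0.5,8.5],[0,0,0,2.68,-2.39,-0.5,8.5],[0,0,0,2.68,-2.39,-0.5,8.5],[0,0,0,2.68,-2.39,-0.5,8.5],[0,0,0,2.68,-2.39,-0.5,8.5],[0,0,0,2.68,-2.39,-0.5,8.5],[0,0,0,0,0,0,8.5],[0,0,0,0,0,0,8.5]]]' 40
```

```text
clock: 2.23
eef_pos: [0.571, 0.2577, 0.1718]
ee_rot: [[-0.949, 0.315, -0.001], [0.315, 0.949, -0.0], [0.001, -0.0, -1.0]]
wrist_force: [-1.0, 0.1, -0.1]
finger_gap: 0.0848
finger_force: 0.0
```

```bash
python3 -m jog '[[[0,0,0,-0.15,0,-1.5,8.5],[0,0,0,0,0,-1.5,8.5],[0,0,0,0,0,-1.5,8.5],[0,0,0,0,0,-1.0,8.5],[0,0,0,0,0,-0.7,6],[0,0,0,0,0,0,5],[0,0,0,0,0,0,4.2],[0,0,0,0,0,0,2.5],[0,0,0,0,0,0,2.5],[0,0,0,0,0,0,2.5],[0,0,0,0,0,0,2.5],[0,0,0,0,0,0,2.5]]]' 40
```

```text
clock: 3.23
eef_pos: [0.5693, 0.2596, 0.1118]
ee_rot: [[-0.95, 0.312, 0.002], [0.312, 0.95, 0.001], [-0.002, 0.001, -1.0]]
wrist_force: [-1.1, -0.1, 5.1]
finger_gap: 0.0325
finger_force: 40.4
```

```bash
python3 -m jog '[[[0,0,0,0,0,0,4.5],[0,0,0,0,0,0,4.5],[0,0,0,0,0,-0.4,4.5],[0,0,0,0,0,0,4.5],[0,0,0,0,0,0,2.5],[0,0,0,0,0,0,2.5],[0,0,0,0,0,0,2.5],[0,0,0,0,0,0,2.5],[0,0,0,0,0,0,2.5]]]' 60
```

```text
clock: 3.98
eef_pos: [0.5679, 0.2591, 0.1056]
ee_rot: [[-0.95, 0.312, -0.001], [0.312, 0.95, -0.0], [0.001, -0.001, -1.0]]
wrist_force: [-0.3, 0.2, -2.5]
finger_gap: 0.0323
finger_force: 59.7
```

```bash
python3 -m jog '[[[0,0,0,0,0,0.3,2.5],[0,0,0,0,0,0.6,2.5],[0,0,0,0,0,1,2.5],[0,0,0,0,0,1.5,2.5],[0,0,0,0,0,1.5,2.5],[0,0,0,0,0,1.2,2.5],[0,0,0,0,0,0.6,2.5],[0,0,0,0,0,0,2.5],[0,0,0,0,0,0,2.5]]]' 60
python3 - <<'E'
from h import *
for n in("top","scene"):
    c=capture(n);P=cloud(c).reshape(-1,3);e=get_obs()["eef_pos"]
    q=P[(np.hypot(P[:,0]-e[0],P[:,1]-e[1])<.085)&(P[:,2]>.145)&(P[:,2]<.17)]
    A=np.c_[q,np.ones(len(q))][:,[0,1,3]];k=np.linalg.lstsq(A,q[:,2],rcond=None)[0]
    print(n,len(q),q.mean(0).round(4),"slope",k[:2].round(3),cv2.minEnclosingCircle(q[:,:2].astype(np.float32)),np.round(e,4))
    print(np.histogram(P[(np.hypot(P[:,0]-.57,P[:,1]-.258)<.05)][:,2],bins=np.arange(0,.24,.01))[0])
cv2.imwrite("pics/b.png",cv2.resize(c["frame"][100:280,280:500],None,fx=3,fy=3,interpolation=3))
E
```

```text
clock: 4.73
eef_pos: [0.5686, 0.2594, 0.1739]
ee_rot: [[-0.95, 0.311, 0.001], [0.311, 0.95, 0.0], [-0.001, 0.001, -1.0]]
wrist_force: [0.1, -0.2, -2.9]
finger_gap: 0.0325
finger_force: 59.7
top 486 [0.5673 0.2401 0.1616] slope [0.008 0.007] ((0.5712580680847168, 0.2617352306842804), 0.06951583921909332) [0.5679 0.2592 0.1729]
[ 11   3   0   0   0   0   0   0   0   0   0   0   0   0   0  45 112   0
   0   0   1   2   4]
scene 1199 [0.5871 0.2533 0.161 ] slope [-0.005  0.003] ((0.570960283279419, 0.259145587682724), 0.0705006942152977) [0.5676 0.2591 0.1722]
[171 166   0   0   0   0   0   0   0   0   0   0   0   0   0 132 399  45
  61 132  35 100  64]
```

View pics/b.png

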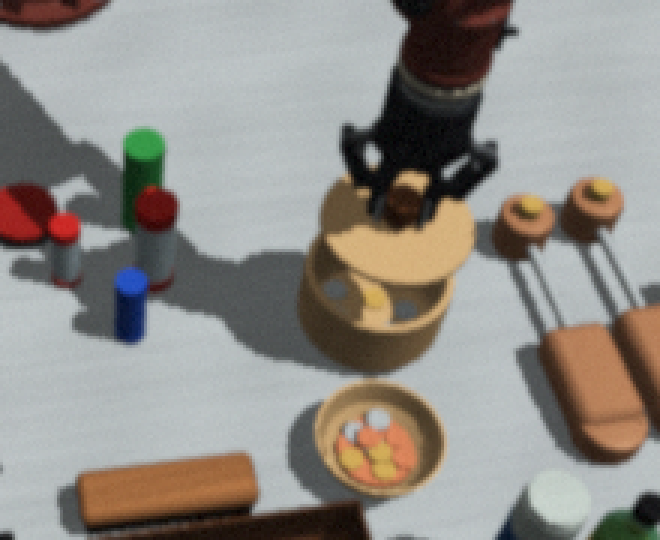

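The picture shows the lid level in the fingers at (400,215) above the open crock (380,310), with the crock undisturbed. Next I carry it high over the tubes to the rest.

```bash
python3 -m jog '[[[0,0,0,-0.37,-1,0.9,2.5],[0,0,0,-0.37,-2,0.9,2.5],[0,0,0,-0.37,-2.8,0.9,2.5],[0,0,0,-0.37,-3,0,2.5],[0,0,0,-0.37,-3,0,2.5],[0,0,0,-0.37,-3,0,2.5],[0,0,0,-0.37,-3,0,2.5],[0,0,0,-0.37,-3,0,2.5],[0,0,0,-0.37,-3,0,2.5],[0,0,0,-0.37,-3,0,2.5],[0,0,0,-0.37,-3,0,2.5],[0,0,0,-0.37,-3,0,2.5],[0,0,0,-0.37,-3,0,2.5],[0,0,0,-0.37,-3,0,2.5],[0,0,0,-0.37,-3,0,2.5],[0,0,0,-0.37,-2.8,0,2.5],[0,0,0,-0.37,-2,0,2.5],[0,0,0,-0.37,-1.2,0,2.5],[0,0,0,-0.37,-0.5,0,2.5],[0,0,0,0,0,0,2.5]]]' 60
python3 - <<'E'
from h import *
for n in("top","scene"):
    c=capture(n);P=cloud(c).reshape(-1,3);e=get_obs()["eef_pos"]
    q=P[(np.hypot(P[:,0]-e[0],P[:,1]-e[1])<.085)&(P[:,2]>e[2]-.025)&(P[:,2]<e[2])]
    A=np.c_[q,np.ones(len(q))][:,[0,1,3]];k=np.linalg.lstsq(A,q[:,2],rcond=None)[0]
    print(n,len(q),q.mean(0).round(4),"slope",k[:2].round(3),cv2.minEnclosingCircle(q[:,:2].astype(np.float32)),np.round(e,4))
print(get_obs()["wrist_force"])
E
```

```text
clock: 6.5
eef_pos: [0.4969, -0.2242, 0.1999]
ee_rot: [[-0.95, 0.313, -0.001], [0.313, 0.95, 0.001], [0.002, 0.0, -1.0]]
wrist_force: [0.3, 1.1, -2.2]
finger_gap: 0.0326
finger_force: 59.9
top 471 [ 0.4975 -0.1991  0.1872] slope [0.003 0.   ] ((0.4992307424545288, -0.22120513021945953), 0.06982611864805222) [ 0.4974 -0.2232  0.2   ]
scene 1287 [ 0.5178 -0.2227  0.1878] slope [-0.004  0.002] ((0.5002857446670532, -0.22178347408771515), 0.07105924189090729) [ 0.4977 -0.2227  0.2   ]
[-0.10527614  0.22671162 -3.41278663]
```

```bash
python3 -m jog '[[[0,0,0,0,0,-0.7,2.5],[0,0,0,0,0,-1.2,2.5],[0,0,0,0,0,-1.5,2.5],[0,0,0,0,0,-1.5,2.5],[0,0,0,0,0,-1.2,2.5],[0,0,0,0,0,-0.8,2.5],[0,0,0,0,0,-0.5,2.5],[0,0,0,0,0,-0.3,2.5],[0,0,0,0,0,-0.1,2.5],[0,0,0,0,0,0,2.5],[0,0,0,0,0,0,2.5]]]' 60
```

```text
clock: 7.52
eef_pos: [0.4987, -0.2241, 0.1231]
ee_rot: [[-0.95, 0.312, 0.001], [0.312, 0.95, -0.001], [-0.002, -0.0, -1.0]]
wrist_force: [0.6, 0.4, -2.1]
finger_gap: 0.0323
finger_force: 59.9
```

```bash
python3 -m jog '[[[0,0,0,0,0,-0.1,2.5],[0,0,0,0,0,-0.1,2.5],[0,0,0,0,0,-0.1,2.5],[0,0,0,0,0,-0.1,2.5],[0,0,0,0,0,0,2.5]]]' 60
```

```text
clock: 7.93
eef_pos: [0.4979, -0.2236, 0.1181]
ee_rot: [[-0.95, 0.312, -0.0], [0.312, 0.95, 0.0], [0.0, 0.0, -1.0]]
wrist_force: [-0.4, -0.0, -2.2]
finger_gap: 0.0324
finger_force: 59.9
```

```bash
python3 -m jog '[[[0,0,0,0,0,-0.1,2.5],[0,0,0,0,0,-0.1,2.5],[0,0,0,0,0,0,2.5],[0,0,0,0,0,0,2.5]]]' 60
```

```text
clock: 8.27
eef_pos: [0.498, -0.2236, 0.1161]
ee_rot: [[-0.95, 0.312, -0.0], [0.312, 0.95, 0.0], [0.0, 0.0, -1.0]]
wrist_force: [-0.1, -0.3, -1.8]
finger_gap: 0.0328
finger_force: 59.9
```

```bash
python3 -m jog '[[[0,0,0,0,0,-0.1,2.5],[0,0,0,0,0,-0.1,2.5],[0,0,0,0,0,0,2.5],[0,0,0,0,0,0,2.5]]]' 60
```

```text
clock: 8.6
eef_pos: [0.498, -0.2236, 0.1141]
ee_rot: [[-0.95, 0.312, -0.0], [0.312, 0.95, 0.0], [0.0, 0.0, -1.0]]
wrist_force: [0.0, 0.8, -2.2]
finger_gap: 0.0327
finger_force: 59.9
```

```bash
python3 -m jog '[[[0,0,0,0,0,-0.1,2.5],[0,0,0,0,0,-0.1,2.5],[0,0,0,0,0,0,2.5],[0,0,0,0,0,0,2.5]]]' 60
```

```text
clock: 8.93
eef_pos: [0.498, -0.2236, 0.1122]
ee_rot: [[-0.95, 0.312, -0.0], [0.312, 0.95, 0.0], [0.0, 0.0, -1.0]]
wrist_force: [0.5, 0.1, -2.5]
finger_gap: 0.0326
finger_force: 59.9
```

```bash
python3 -m jog '[[[0,0,0,0,0,-0.1,2.5],[0,0,0,0,0,-0.1,2.5],[0,0,0,0,0,0,2.5],[0,0,0,0,0,0,2.5]]]' 60
```

```text
clock: 9.27
eef_pos: [0.4983, -0.2238, 0.1107]
ee_rot: [[-0.95, 0.311, 0.0], [0.311, 0.95, -0.0], [-0.0, -0.0, -1.0]]
wrist_force: [-0.5, -0.1, -0.2]
finger_gap: 0.0325
finger_force: 60.1
```

```bash
python3 -m jog '[[[0,0,0,0,0,-0.1,2.5],[0,0,0,0,0,0,2.5],[0,0,0,0,0,0,2.5]]]' 60
```

```text
clock: 9.52
eef_pos: [0.4983, -0.2238, 0.1098]
ee_rot: [[-0.95, 0.311, 0.0], [0.311, 0.95, -0.0], [-0.001, -0.0, -1.0]]
wrist_force: [-0.9, 1.0, 2.4]
finger_gap: 0.0329
finger_force: 60.2
```

The cork carries the lid (about 4.6 N of support), so I release it.

```bash
python3 -m jog '[[[0,0,0,0,0,0,3.6],[0,0,0,0,0,0,4.2],[0,0,0,0,0,0,5.5],[0,0,0,0,0,0,6],[0,0,0,0,0,0,6],[0,0,0,0,0,0.5,6],[0,0,0,0,0,1.5,6],[0,0,0,0,0,2.5,6],[0,0,0,0,0,2.5,6],[0,0,0,0,0,2,6],[0,0,0,0,0,1,6],[0,0,0,0,0,0,6]]]'
python3 - <<'E'
from h import *
for n in("top","scene"):
    c=capture(n);P=cloud(c).reshape(-1,3);e=get_obs()["eef_pos"]
    for l,x,y,r,z0,z1 in(("disc",.499,-.223,.085,.09,.106),("tube",.471,-.029,.025,.075,.1),("crock rim",.569,.258,.085,.078,.1)):
        q=P[(np.hypot(P[:,0]-x,P[:,1]-y)<r)&(P[:,2]>z0)&(P[:,2]<z1)]
        A=np.c_[q,np.ones(len(q))][:,[0,1,3]];k=np.linalg.lstsq(A,q[:,2],rcond=None)[0]
        C,R=cv2.minEnclosingCircle(q[:,:2].astype(np.float32))
        print(n,l,len(q),np.round(C,4),round(R,3),"z",q[:,2].mean().round(4),"slope",k[:2].round(3))
    cv2.imwrite("pics/c_%s.png"%n,cv2.resize(c["frame"][120:280,190:450],None,fx=3,fy=3,interpolation=3))
print(get_obs()["eef_pos"])
E
```

```text
clock: 10.52
eef_pos: [0.5, -0.2248, 0.2129]
ee_rot: [[-0.95, 0.311, 0.006], [0.311, 0.95, -0.004], [-0.007, -0.002, -1.0]]
wrist_force: [-0.6, 0.3, 0.6]
finger_gap: 0.0601
finger_force: 0.0
top disc 491 [ 0.4938 -0.2195] 0.079 z 0.0976 slope [-0.002  0.008]
top tube 56 [ 0.4701 -0.0288] 0.015 z 0.0864 slope [-0.022 -0.026]
top crock rim 260 [0.5692 0.2598] 0.071 z 0.0852 slope [ 0.001 -0.011]
scene disc 1469 [ 0.5   -0.222] 0.073 z 0.0984 slope [-0.005  0.   ]
scene tube 95 [ 0.47   -0.0297] 0.017 z 0.0848 slope [-0.199  0.057]
scene crock rim 459 [0.5672 0.2565] 0.074 z 0.0846 slope [0.005 0.002]
[ 0.49790004 -0.22356172  0.20900014]
```

View pics/c_scene.png

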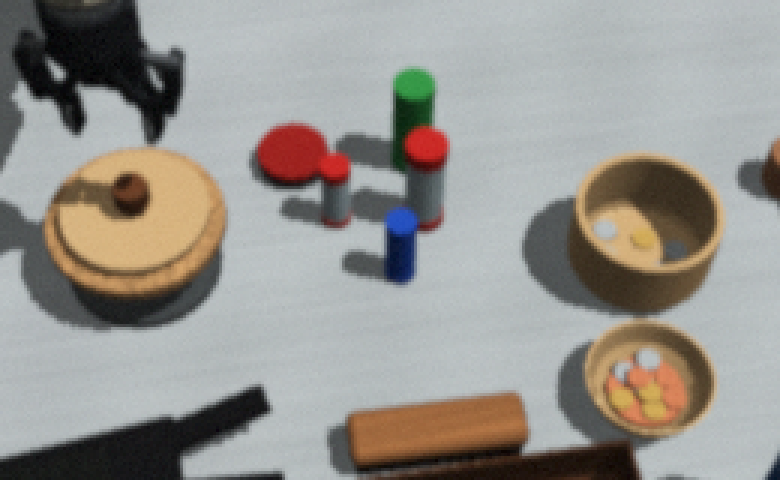

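The lid sits level and centred on the cork at (135,215), the small red-capped tube stands untouched at (335,190), and the crock is open at (647,230). Next, the tube.

```bash
python3 -m jog '[[[0,0,0,-0.35,1,0,6],[0,0,0,-0.35,2.5,0,6],[0,0,0,-0.35,3.2,0,6],[0,0,0,-0.35,3.5,0,6],[0,0,0,-0.35,3.5,0,6],[0,0,0,-0.35,3,0,6],[0,0,0,-0.35,1.8,0,6],[0,0,0,-0.35,0.95,0,6],[0,0,0,0,0,-1.5,6],[0,0,0,0,0,-2.5,6],[0,0,0,0,0,-2.5,6],[0,0,0,0,0,-1.5,6],[0,0,0,0,0,-1,6],[0,0,0,0,0,0,6],[0,0,0,0,0,0,6]]]' 40
```

```text
clock: 11.87
eef_pos: [0.4694, -0.0292, 0.1185]
ee_rot: [[-0.95, 0.312, -0.002], [0.312, 0.95, 0.0], [0.002, -0.0, -1.0]]
wrist_force: [-0.1, 1.1, 0.4]
finger_gap: 0.0599
finger_force: 0.0
```

```bash
python3 -m jog '[[[0,0,0,0.05,0,-1.2,6],[0,0,0,0,0,-1.7,6],[0,0,0,0,0,-1.7,6],[0,0,0,0,0,-1,6],[0,0,0,0,0,-0.5,6],[0,0,0,0,0,0,5],[0,0,0,0,0,0,4],[0,0,0,0,0,0,3.3],[0,0,0,0,0,0,2.4],[0,0,0,0,0,0,2.4],[0,0,0,0,0,0,2.4],[0,0,0,0,0,0,2.4]]]' 30
```

```text
clock: 12.87
eef_pos: [0.4717, -0.0296, 0.0595]
ee_rot: [[-0.95, 0.311, 0.002], [0.311, 0.95, -0.001], [-0.002, -0.0, -1.0]]
wrist_force: [0.4, -1.1, 5.8]
finger_gap: 0.0294
finger_force: 31.0
```

```bash
python3 -m jog '[[[0,0,0,0,0,0.5,2.4],[0,0,0,0,0,1.2,2.4],[0,0,0,0,0,2,2.4],[0,0,0,0,0,2.5,2.4],[0,0,0,0,0,2.5,2.4],[0,0,0,0,0,2.5,2.4],[0,0,0,0,0,1.8,2.4],[0,0,0,0,0,1,2.4],[0,0,0,0,0,0,2.4],[0,0,0,0,0,0,2.4]]]' 30
python3 - <<'E'
from h import *
c=capture("scene");print(get_obs()["eef_pos"],get_obs()["wrist_force"])
cv2.imwrite("pics/d.png",cv2.resize(c["frame"][80:280,220:440],None,fx=3,fy=3,interpolation=3))
E
```

```text
clock: 13.7
eef_pos: [0.4702, -0.029, 0.1978]
ee_rot: [[-0.95, 0.312, -0.0], [0.312, 0.95, 0.0], [0.0, 0.0, -1.0]]
wrist_force: [0.2, -0.6, -1.4]
finger_gap: 0.0291
finger_force: 30.6
[ 0.46947456 -0.02888818  0.1968018 ] [-0.04608039  0.29787655 -2.29107403]
```

View pics/d.png

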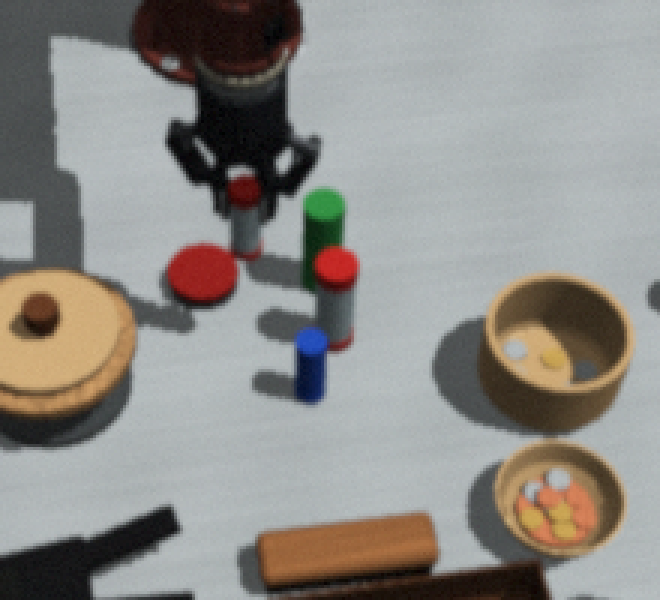

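The small red-capped tube hangs upright in the fingers at (245,215), clear of its neighbours. Now to the crock.

```bash
python3 -m jog '[[[0,0,0,0.3,1,0,2.4],[0,0,0,0.7,2.2,0,2.4],[0,0,0,1,3,0,2.4],[0,0,0,1.1,3.2,0,2.4],[0,0,0,1.1,3.2,0,2.4],[0,0,0,1.1,3.2,0,2.4],[0,0,0,1.1,3.2,0,2.4],[0,0,0,1.1,3.2,0,2.4],[0,0,0,1,3,0,2.4],[0,0,0,0.8,2.2,0,2.4],[0,0,0,0.6,1.3,0,2.4],[0,0,0,0,0,-0.8,2.4],[0,0,0,0,0,-2,2.4],[0,0,0,0,0,-1.5,2.4],[0,0,0,0,0,-0.5,2.4],[0,0,0,0,0,0,2.4],[0,0,0,0,0,0,2.4]]]' 30
```

```text
clock: 15.17
eef_pos: [0.5688, 0.2574, 0.1491]
ee_rot: [[-0.95, 0.312, -0.002], [0.312, 0.95, -0.001], [0.002, -0.001, -1.0]]
wrist_force: [-0.2, -0.7, -2.0]
finger_gap: 0.0292
finger_force: 30.6
```

```bash
python3 -m jog '[[[0,0,0,0,0,-0.7,2.4],[0,0,0,0,0,-1.2,2.4],[0,0,0,0,0,-1.5,2.4],[0,0,0,0,0,-1.5,2.4],[0,0,0,0,0,-1,2.4],[0,0,0,0,0,-0.6,2.4],[0,0,0,0,0,-0.4,2.4],[0,0,0,0,0,0,2.4],[0,0,0,0,0,0,2.4]]]' 30
```

```text
clock: 15.92
eef_pos: [0.57, 0.2579, 0.0817]
ee_rot: [[-0.95, 0.312, 0.001], [0.312, 0.95, 0.0], [-0.001, 0.0, -1.0]]
wrist_force: [1.0, 0.4, -0.9]
finger_gap: 0.0299
finger_force: 30.6
```

```bash
python3 -m jog '[[[0,0,0,0,0,-0.2,2.4],[0,0,0,0,0,-0.2,2.4],[0,0,0,0,0,-0.1,2.4],[0,0,0,0,0,0,2.4],[0,0,0,0,0,0,2.4]]]' 30
```

```text
clock: 16.33
eef_pos: [0.5696, 0.2578, 0.0764]
ee_rot: [[-0.95, 0.311, -0.0], [0.311, 0.95, -0.0], [-0.0, -0.0, -1.0]]
wrist_force: [0.1, -0.7, -1.9]
finger_gap: 0.0297
finger_force: 30.6
```

```bash
python3 -m jog '[[[0,0,0,0,0,-0.1,2.4],[0,0,0,0,0,-0.1,2.4],[0,0,0,0,0,0,2.4],[0,0,0,0,0,0,2.4]]]' 30
```

```text
clock: 16.67
eef_pos: [0.5695, 0.2578, 0.0742]
ee_rot: [[-0.95, 0.312, -0.0], [0.312, 0.95, -0.0], [0.0, -0.0, -1.0]]
wrist_force: [0.1, -0.3, -0.8]
finger_gap: 0.0295
finger_force: 30.6
```

```bash
python3 -m jog '[[[0,0,0,0,0,-0.1,2.4],[0,0,0,0,0,-0.1,2.4],[0,0,0,0,0,-0.1,2.4],[0,0,0,0,0,-0.1,2.4],[0,0,0,0,0,0,2.4],[0,0,0,0,0,0,2.4]]]' 30
```

```text
clock: 17.17
eef_pos: [0.5695, 0.2578, 0.0701]
ee_rot: [[-0.95, 0.312, -0.0], [0.312, 0.95, -0.0], [0.0, -0.0, -1.0]]
wrist_force: [-0.5, -0.2, -1.3]
finger_gap: 0.0292
finger_force: 30.6
```

```bash
python3 -m jog '[[[0,0,0,0,0,-0.1,2.4],[0,0,0,0,0,-0.1,2.4],[0,0,0,0,0,0,2.4],[0,0,0,0,0,0,2.4]]]' 30
```

```text
clock: 17.5
eef_pos: [0.5695, 0.2578, 0.0682]
ee_rot: [[-0.95, 0.312, -0.0], [0.312, 0.95, -0.0], [0.0, -0.0, -1.0]]
wrist_force: [0.2, 0.6, -1.0]
finger_gap: 0.0293
finger_force: 30.6
```

```bash
python3 -m jog '[[[0,0,0,0,0,-0.1,2.4],[0,0,0,0,0,0,2.4],[0,0,0,0,0,0,2.4]]]' 30
```

```text
clock: 17.75
eef_pos: [0.5698, 0.2579, 0.0676]
ee_rot: [[-0.95, 0.312, 0.0], [0.312, 0.95, 0.0], [-0.0, 0.0, -1.0]]
wrist_force: [-0.4, -0.6, -0.4]
finger_gap: 0.0295
finger_force: 30.6
```

```bash
python3 -m jog '[[[0,0,0,0,0,-0.07,2.4],[0,0,0,0,0,0,2.4],[0,0,0,0,0,0,2.4]]]' 30
```

```text
clock: 18.0
eef_pos: [0.57, 0.2578, 0.0675]
ee_rot: [[-0.95, 0.311, 0.001], [0.311, 0.95, 0.0], [-0.001, 0.0, -1.0]]
wrist_force: [-1.6, -2.3, 5.6]
finger_gap: 0.0291
finger_force: 31.1
```

The tube is felt on the bottom (about +7 N). Hold briefly, release and withdraw.

```bash
python3 -m jog '[[[0,0,0,0,0,0,2.4],[0,0,0,0,0,0,2.4],[0,0,0,0,0,0,3.3],[0,0,0,0,0,0,3.8],[0,0,0,0,0,0,4.5],[0,0,0,0,0,0,5],[0,0,0,0,0,0,5],[0,0,0,0,0,0.7,5],[0,0,0,0,0,1.5,5],[0,0,0,0,0,2,5],[0,0,0,0,0,2.5,5],[0,0,0,0,0,2.5,5],[0,0,0,0,0,2.5,5],[0,0,0,0,0,2,5],[0,0,0,0,0,1,5],[0,0,0,0,0,0,5],[0,0,0,0,0,0,5]]]' 30
python3 - <<'E'
from h import *
c=capture("scene");t=capture("top");P=cloud(t).reshape(-1,3)
q=P[(np.hypot(P[:,0]-.499,P[:,1]+.223)<.085)&(P[:,2]>.09)&(P[:,2]<.106)]
print(cv2.minEnclosingCircle(q[:,:2].astype(np.float32)),q[:,2].mean())
o=get_obs();print(o["wrist_force"],o["eef_pos"])
cv2.imwrite("pics/e.png",cv2.resize(c["frame"][80:280,200:450],None,fx=3,fy=3,interpolation=3))
E
```

```text
clock: 19.42
eef_pos: [0.5696, 0.2579, 0.2138]
ee_rot: [[-0.95, 0.311, 0.001], [0.311, 0.95, 0.0], [-0.001, 0.0, -1.0]]
wrist_force: [0.1, -0.4, -1.0]
finger_gap: 0.0501
finger_force: 0.0
((0.5002233982086182, -0.21950219571590424), 0.0715315118432045) 0.0981216170593763
[-1.07923898 -0.11890705 -0.05621752] [0.56835221 0.25742485 0.21148088]
```

View pics/e.png

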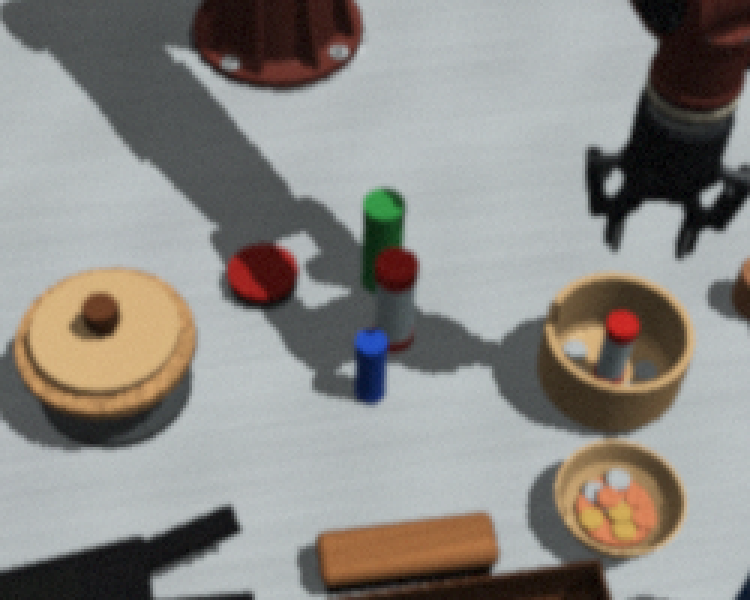

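The tube stands in the crock at (618,345), the lid is level on the cork at (105,330), nothing else has moved, and the gripper is clear.

```bash
python3 -c "
from rig import *
print(hand_in())"
```

```text
the job is handed in; nothing more can be done
None
```

The job is handed in at about 19.5 s: the lid sits level and centred on the cork, the small red-capped coin tube stands inside the crock, and the last picture shows nothing else moved; the hand-in gave no verdict.

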